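# Lay the bench block down against its stop

## Robot

A 7-joint arm with a two-finger parallel gripper is mounted at the origin on the work surface. World frame = base frame: x ahead of the robot, y to its left, z up, the work surface at z = 0. Lengths are in m, angles in rad, forces in N, time in s.
With the tool pointing down it reaches from about 0.425 to 0.875 m from the base axis. Payload 8.4 kg.
Tool frame: the origin (TCP) lies at the very end of the fingers, on their centre line; the grasp point (between the pads) lies 19 mm behind it; z points along the fingers, y is the direction in which the jaws open and shut (so a half turn about z gives the same grasp; the last joint's range is limited). The gripper opens to 85 mm and grips with 20 to 120 N. Pads are 22 mm wide; open, the fingers measure 114 mm over their backs; the gripper's body (76 mm by 85 mm) begins 54 mm behind the grasp point. The pads swing forward as they close: fully open they stand 13 mm farther back than shut.
Start: joints at [1.062, 0.333, 0.04, 1.465, -0.013, 1.343, -0.059], TCP at [0.259, -0.596, 0.231] pointing down, gripper open.
Joint ranges: [-2.58, 2.58], [-0.38, 2.09], [-1.3, 1.39], [0.25, 2.4], [-1.5, 4.64], [0.08, 2.09], [-2.65, 2.65]. Speed limits (rad/s): [2.22, 2.22, 2.79, 2.79, 3.14, 3.14, 3.14].

## Interface

Orientations are given as a unit quaternion [x, y, z, w].
In Python, from rig import bot, get_image, job gives the robot as it stands. The module is installed in compiled form; this text tells all that it offers.
- The arm moves only by the tool send_rows, never from a script. Its argument "moves" is text: rows parted by semicolons, each of 7 numbers parted by spaces: the closure in counts, from 0 (fully open) to 255 (shut), then the shift along the tool's x, y, z in mm, then the turn, a rotation vector about the tool's x, y, z in degrees. In form: jaw dx dy dz ax ay az; .... A call has 1 to 5 rows; each row shifts and turns the commanded pose from where the row before left it, along the tool's axes as they then stand; what a row does not reach is not made up. A row lasts 1/12 s, in which the tool goes at most 41.7 mm and 7.16 degrees, less where a joint would pass 70% of its speed; a pose out of reach is approached as far as the arm can. A call is refused whole if a number of a shift passes 41.7 or a number of a turn 7.16, either way. A call with a gripper value outside its range is refused whole. The fingers move at their own pace and stop on an object; "grip_force" is the grip in N (left out, the last holds). Time passes only in rows, so rows that do not move let the fingers close. It gives the time, the measured TCP pose, the force and the opening at its end, in the units of the state.
- bot.observe(): the state, without advancing time (a new reading comes with each control period).
- get_image(name): name is "side" or "top"; returns a dict with "pixels" (384x512x3 uint8, red, green, blue), "depth" (384x512 float32, m along the optical axis (not along the pixel's ray), 0 where there is no reading), "K" (3x3 intrinsics, pixels), "distortion" ([k1, k2, p1, p2, k3] as OpenCV has them; the pictures are not rectified), "rvec" (rotation vector, rad) and "tvec" (3), from world to camera coordinates, as OpenCV has them. Camera axes: x right, y down, z forward; pixel columns grow to the right and rows downward; lengths in m; the calibration is good to about 2 mm. A picture is of the moment at which its call begins.
- job.close_job(): hands the job in, once; it reports no verdict.
The state is a dict: "time_s": time; "q": joint angles; "qvel": joint speeds; "joint_efforts": joint torques, N m; "tcp_pos": TCP position; "tool_rot": TCP orientation; "wrist_force": force on the tool from outside, world axes, zero at the start; "wrist_torque": the same for the moment, N m; "opening": finger opening in m.
Only numpy, scipy, OpenCV 4.12 (cv2) and the standard library are available. Lean on these libraries where they do the work, as an engineer would, in place of code of your own. Each camera call takes 0.05 s, during which the arm holds its last target. There are 200 camera calls.

## Task

Get the jeweller's steel bench block ready for hammering: it stands on edge on its rubber-topped board, so push it over towards the wooden stop strip until it lies flat with its bright face up, then push it along the rubber until its edge sits snug and square against the strip, with no part of it hanging over the sides of the rubber. Only push with the fingers: never lift or carry the block, and leave the punch, jar, dapping block and caliper where they are. Finish with the hand clear.

Things in the scene. Friction and masses are not known exactly. Their poses are not given: they have to be found in the camera images.
- board: Fixed flat wooden board, 200 x 130 mm, 10 mm thick, topped with 4 mm of grey-green rubber (top 14 mm above the bench; it covers board x -100 to +85, y -60 to +60 mm). Its place and heading vary. A dark wooden stop strip crosses its +x end. Origin: centre of its underside, on the bench; x axis along its length towards the strip, z up.
- stop_face (a point): Middle of the stop strip's inner face (at board x = +85 mm), where it meets the rubber, 14 mm above the bench; axes parallel to the board's. The strip is 14 mm thick, 120 mm long, its top 14 mm above the rubber.
- block: Loose steel plate, 75 x 75 x 20 mm, about 0.85 kg, standing on a narrow edge on the rubber, a broad face towards the strip within 10 degrees, back from it so that it lands 15 to 45 mm short. Origin: centre of the edge face it stands on; z axis up its height, x along its thickness to the strip, y across. Its -x face (away from the strip) is bright polished steel, the rest dark.
- heel (a point): Point on the block: middle of its lower edge on the strip side (block x +10 mm, z 0), about which it tips, staying down on the rubber. Pushed near the top the block tips without sliding and past about 15 degrees falls by itself; pushed low, lying flat, it slides on the rubber against 3 to 7 N of friction.
- nose (a point): Point on the block: middle of its upper edge on the strip side (block x +10 mm, z 75 mm) as it stands; once the block lies flat this is the bottom of the edge that goes against the strip.
- punch: Bystander: brass punch standing upright, 26 mm across, 76 mm tall, beside the board. Origin: centre of its underside.
- jar: Bystander: small clear gem jar, 40 mm across, 35 mm tall, standing beside the board. Origin: centre of its underside.
- dome: Bystander: wooden dapping block, 50 mm cube with round hollows in its top, beside the board. Origin: centre of its underside.
- caliper: Bystander: steel caliper lying flat, 190 mm long, 12 mm high, beside the board. Origin: centre of its beam's underside.
There are look-alikes about, which are no part of the job. Of the things that look like the block, the largest one is meant.

How it is judged:
At the end, for the whole second after the job is handed in: The block lies flat on the rubber (within 4.5 degrees), bright face up, its nose edge within 4 mm of the stop strip's inner face and square to it within 3.4 degrees, its middle within 24.5 mm of the board's centre line (so that it does not hang over the rubber's sides), at rest (angle between block's own x axis and vertical above 3.06 rad and x of nose in the frame of stop_face between -0.004 and 0.004 m and y of nose in the frame of stop_face between -0.0245 and 0.0245 m and angle between the z axis of block and the x axis of board, either way round below 0.06 rad and height (world z) of each of heel, nose below 0.018 m and linear speed of block below 0.01 m/s); the robot touches nothing.
It fails at once if the block is lifted, carried, or tipped away from the strip (its heel edge rises more than 12 mm off the rubber) (height (world z) of heel above 0.026 m).
It fails at once if the punch, jar, dapping block or caliper is disturbed (moved more than 20 mm, or punch or jar knocked over) (distance of any of punch, jar, dome, caliper from where it was at the start of the episode above 0.02 m or angle between any of punch, jar's own z axis and vertical above 0.5 rad).
It also fails if it takes over 45 s, if anything falls off the work surface, if the arm or the gripper's body presses on something with over 40 N, if the wrist force passes 120 N, or if a joint passes its speed limit or range.

## Working session

There is one attempt and no reset: what is moved stays moved. The work goes in short steps, Python scripts to look and compute and a tool call to move; the robot and the scene stay as the last step left them, time stands still between calls to the robot, and variables do not carry over. Pictures are saved under pics/ and viewed, about 8 in all and at most 12, crops included, and the job is handed in when it is done.

Besides the shell and the picture viewer there is one more tool, called after ">>>" as name(argument=value, ...) on one line, values as JSON. send_rows: Moves the arm, as the interface text tells. Its arguments: {"type":"object","properties":{"moves":{"type":"string"},"grip_force":{"type":"number"}},"required":["moves"]}

```bash
mkdir -p pics; cat > h.py <<'E'
import numpy as np, cv2
from rig import bot, get_image, job
def cloud(im):
    h,w=im['depth'].shape
    u,v=np.meshgrid(np.arange(w),np.arange(h))
    p=np.stack([u,v],-1).reshape(-1,1,2).astype(float)
    n=cv2.undistortPoints(p,im['K'],im['distortion']).reshape(h,w,2)
    d=im['depth'][...,None]
    c=np.concatenate([n*d,d],-1)
    R=cv2.Rodrigues(np.array(im['rvec'],float))[0]
    X=(c-np.array(im['tvec']).ravel())@R
    X[im['depth']==0]=np.nan
    return X
def save(im,f,box=None,s=1):
    a=im['pixels'][...,::-1]
    if box: a=a[box[1]:box[3],box[0]:box[2]]
    cv2.imwrite(f,cv2.resize(a,None,fx=s,fy=s,interpolation=cv2.INTER_CUBIC))
E
python3 - <<'E'
from h import *
import pickle
d={}
for n in('top','side'):
    d[n]=get_image(n);save(d[n],f'pics/{n}0.png',s=1.5)
pickle.dump(d,open('d0.pkl','wb'))
print(bot.observe())
E
```

```text
{'time_s': 0.1, 'q': array([ 1.06186064,  0.33384877,  0.03987371,  1.46616102, -0.01343065,
        1.34331225, -0.05848354]), 'qvel': array([ 0.00059557,  0.00098836, -0.00119276, -0.00230805, -0.00114906,
       -0.00019119, -0.00147135]), 'joint_efforts': array([ 5.01109593e-03, -6.60020399e+01,  1.37085054e+00, -4.06472754e+01,
        1.70542655e-02,  9.00795276e-03,  4.06185336e-05]), 'tcp_pos': array([ 0.2587631 , -0.59582853,  0.23051537]), 'tool_rot': array([ 9.79088245e-01,  2.03434691e-01, -1.82086251e-04, -7.08735157e-04]), 'wrist_force': array([-0.57624272, -0.3245225 ,  0.9033877 ]), 'wrist_torque': array([ 0.01033352, -0.0367885 ,  0.00479035]), 'opening': 0.08537857716230184}
```

View pics/top0.png

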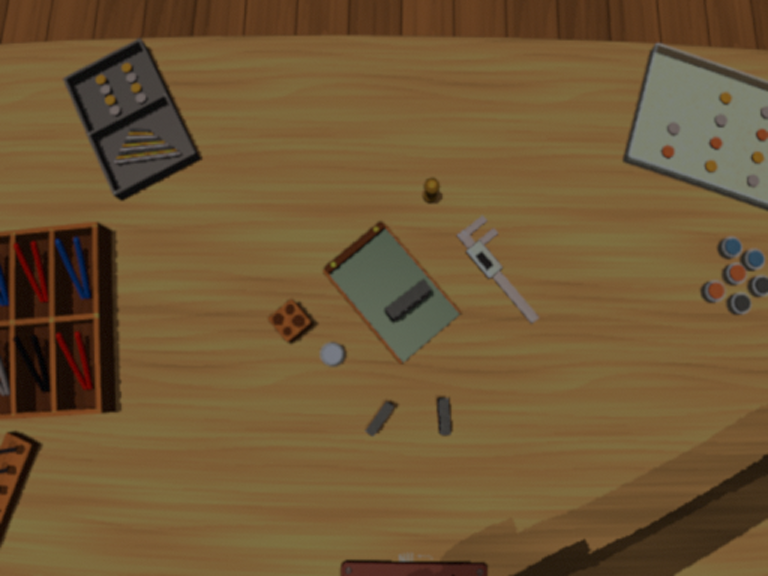

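View pics/side0.png

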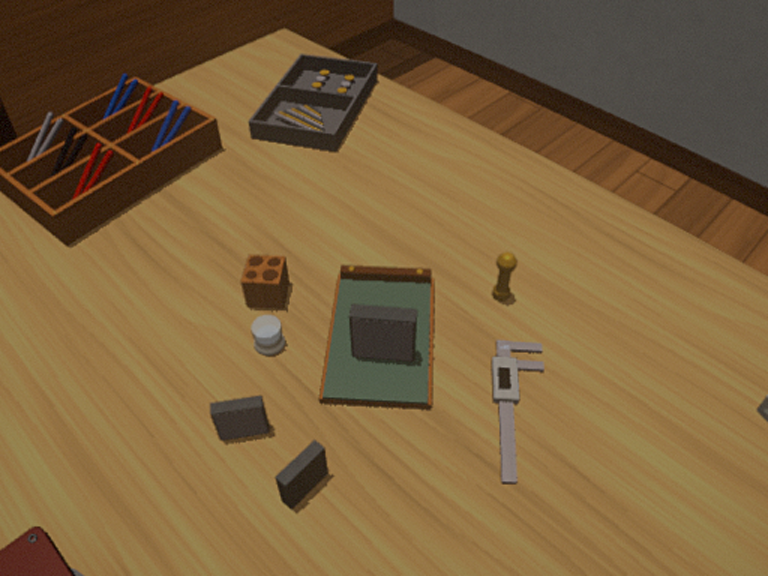

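The top view, in displayed pixels, shows the board at (393,292) with the strip at its upper-left end (355,247). The candidates for the block are:
- the plate on the board, top (408,300) and side (383,333)
- a small plate on the bench, top (381,418) and side (240,418)
- a small plate on the bench, top (444,416) and side (303,474)

The plate on the board is the largest and stands on the rubber, so I choose that one. Next I'll measure it and check a crop.

```bash
python3 - <<'E'
from h import *
import pickle
d=pickle.load(open('d0.pkl','rb'))
save(d['side'],'pics/crop.png',(190,160,310,290),4)
for n,uv in(('top',(272,200)),('side',(256,222))):
    X=cloud(d[n]);c=X[uv[1],uv[0]];print(n,'seed',c.round(3))
    hsv=cv2.cvtColor(d[n]['pixels'],cv2.COLOR_RGB2HSV)
    if n=='top':c0=c
    near=np.linalg.norm(X[...,:2]-c0[:2],axis=-1)<0.16
    z=X[...,2]
    rub=near&(abs(z-0.014)<.006)&(hsv[...,0]>45)&(hsv[...,0]<100)
    m=np.argwhere(rub); P=X[rub][:,:2].astype(np.float32)
    print('rub n',len(P),'z',np.median(z[rub]).round(4)); r=cv2.minAreaRect(P*1000); print(r, cv2.boxPoints(r).round(1).tolist())
    near2=np.linalg.norm(X[...,:2]-c0[:2],axis=-1)<0.06
    t=near2&(z>.081);P=X[t][:,:2].astype(np.float32);print('blk',len(P),np.median(z[t]).round(4),cv2.minAreaRect(P*1000))
    for lab,(u,v) in {'top':{'strip':(237,165),'punch':(288,125),'jar':(222,236),'dome':(194,214),'cal':(323,174),'cal2':(355,211),'s1':(254,278),'s2':(296,277),'caljaw':(310,158)},'side':{'punch':(338,175),'jar':(178,218),'dome':(176,180),'strip':(257,182)}}[n].items(): print(lab,X[v,u].round(3))
E
```

```text
top seed [0.518 0.014 0.091]
rub n 2962 z 0.0131
((570.748291015625, -0.847991943359375), (181.9796142578125, 212.68507385253906), 40.935691833496094) [[432.29998779296875, 19.899999618530273], [571.7000122070312, -140.8000030517578], [709.2000122070312, -21.600000381469727], [569.7999877929688, 139.10000610351562]]
blk 303 0.0882 ((520.8900756835938, 15.505172729492188), (20.455245971679688, 75.18549346923828), 38.71714401245117)
strip [0.61  0.099 0.027]
punch [ 0.698 -0.022  0.075]
jar [0.438 0.13  0.034]
dome [0.487 0.195 0.049]
cal [ 0.594 -0.112  0.011]
cal2 [ 0.504 -0.191  0.005]
s1 [0.342 0.052 0.054]
s2 [ 0.346 -0.043  0.059]
caljaw [ 0.636 -0.081  0.   ]
side seed [0.515 0.008 0.066]
rub n 2788 z 0.0153
((537.002685546875, 37.452613830566406), (185.08331298828125, 117.90496063232422), 40.77766799926758) [[428.3999938964844, 21.700000762939453], [505.3999938964844, -67.5999984741211], [645.5999755859375, 53.29999923706055], [568.5999755859375, 142.5]]
blk 557 0.0899 ((521.25341796875, 16.560279846191406), (22.84180450439453, 75.21746826171875), 38.45943069458008)
punch [ 0.698 -0.026  0.072]
jar [0.439 0.133 0.035]
dome [0.488 0.197 0.052]
strip [0.61  0.099 0.027]
```

View pics/crop.png

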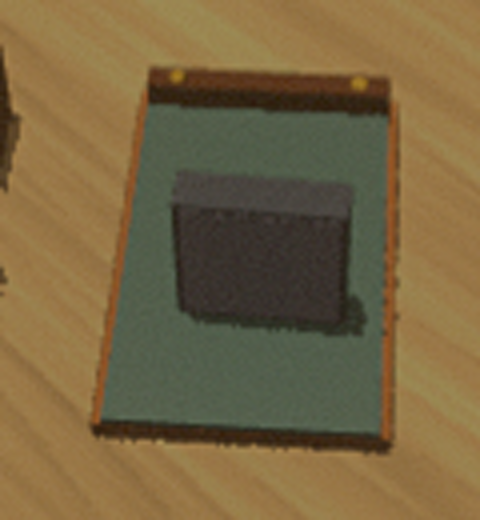

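The crop shows one large plate standing on the green rubber, with its top at crop (262,190), its camera-side face at (262,260), and the strip behind it at (270,85). Depth gives a top of 75 x 20 mm at z = 0.089, as expected. The stop face is at about (607, 98) mm and the board heading is about 40.8°. The block centre is at about (521, 16), heading 38.6°, so it should land about 34 mm short.

Now I turn the tool to about 39° and travel high.

>>> send_rows(moves="130 0 0 0 0 0 -5.2;130 0 0 0 0 0 -5.2;130 0 0 0 0 0 -5.1;130 30 -17 0 0 0 0;130 30 -17 0 0 0 0", grip_force=40)

```text
time_s: 0.52
tcp_pos: [0.2828, -0.5322, 0.2301]
tool_rot: [0.943, 0.332, -0.0, -0.001]
wrist_force: [1.8, 0.5, 0.7]
opening: 0.0417
```

>>> send_rows(moves="130 30 -17 0 0 0 0;130 30 -17 0 0 0 0;130 30 -17 0 0 0 0;130 30 -17 0 0 0 0;130 30 -17 0 0 0 0")

```text
time_s: 0.93
tcp_pos: [0.3475, -0.3698, 0.231]
tool_rot: [0.943, 0.334, -0.0, -0.0]
wrist_force: [1.0, -0.1, 0.3]
opening: 0.0417
```

>>> send_rows(moves="130 30 -17 0 0 0 0;130 30 -17 0 0 0 0;130 30 -17 0 0 0 0;130 30 -17 0 0 0 0;130 30 -17 0 0 0 0")

```text
time_s: 1.35
tcp_pos: [0.4106, -0.2094, 0.2312]
tool_rot: [0.943, 0.334, -0.0, 0.0]
wrist_force: [0.7, -0.3, 1.4]
opening: 0.042
```

>>> send_rows(moves="130 30 -17 0 0 0 0;130 30 -17 0 0 0 0;130 30 -17 0 0 0 0;130 30 -17 0 0 0 0;130 0 0 0 0 0 0")

```text
time_s: 1.77
tcp_pos: [0.4627, -0.0758, 0.2315]
tool_rot: [0.941, 0.338, 0.001, -0.001]
wrist_force: [-0.0, 0.9, 0.8]
opening: 0.0419
```

>>> send_rows(moves="130 29 -17.5 0 0 0 0;130 29 -17.5 0 0 0 0;130 0 0 0 0 0 0;130 0 0 40 0 0 0;130 0 0 40 0 0 0")

```text
time_s: 2.18
tcp_pos: [0.4857, -0.0187, 0.152]
tool_rot: [0.942, 0.334, 0.002, 0.001]
wrist_force: [0.7, -0.8, -1.6]
opening: 0.0422
```

>>> send_rows(moves="130 0 0 40 0 0 0;130 0 0 30 0 0 0;130 0 0 11 0 0 0;130 0 0 0 0 0 0;130 0 0 0 0 0 0")

```text
time_s: 2.6
tcp_pos: [0.4845, -0.0191, 0.0711]
tool_rot: [0.943, 0.334, 0.0, -0.0]
wrist_force: [0.4, -1.1, 0.3]
opening: 0.0418
```

```bash
python3 - <<'E'
from h import *
im=get_image('side');save(im,'pics/a.png',(170,120,350,290),3.5)
E
```

```text
(no output)
```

View pics/a.png

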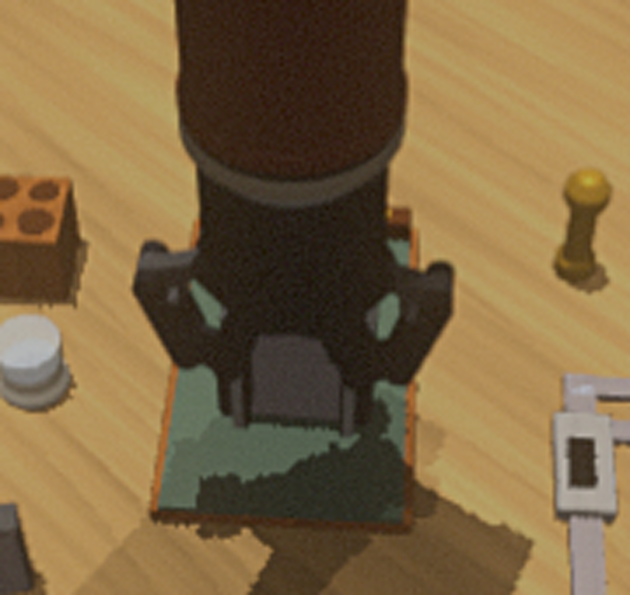

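Seen from behind, the fingers (crop (237,400) and (360,400)) sit behind the block (295,380), clear of the bystanders. Now I push slowly near the top.

>>> send_rows(moves="130 6 -4.5 0 0 0 0;130 6 0 0 0 0 0;130 6 0 0 0 0 0;130 5 0 0 0 0 0;130 0 0 0 0 0 0")

```text
time_s: 3.07
tcp_pos: [0.5004, -0.0, 0.0709]
tool_rot: [0.943, 0.334, 0.001, 0.0]
wrist_force: [-0.7, -0.4, -0.6]
opening: 0.0419
```

>>> send_rows(moves="130 4 0 0 0 0 0;130 4 0 0 0 0 0;130 4 0 0 0 0 0;130 4 0 0 0 0 0;130 4 0 0 0 0 0")

```text
time_s: 3.48
tcp_pos: [0.515, 0.0116, 0.0703]
tool_rot: [0.943, 0.334, 0.0, -0.0]
wrist_force: [-0.5, 0.8, 0.6]
opening: 0.0415
```

>>> send_rows(moves="130 4 0 0 0 0 0;130 4 0 0 0 0 0;130 4 0 0 0 0 0;130 0 0 0 0 0 0;130 0 0 0 0 0 0")

```text
time_s: 3.9
tcp_pos: [0.5241, 0.0193, 0.0702]
tool_rot: [0.943, 0.334, -0.0, -0.0]
wrist_force: [-0.3, -0.1, 0.0]
opening: 0.0422
```

```bash
python3 - <<'E'
from h import *
im=get_image('side');save(im,'pics/b.png',(170,120,350,290),3.5)
print(bot.observe()['tcp_pos'],bot.observe()['wrist_force'])
E
```

```text
[0.52392452 0.01906016 0.07023773] [-0.45153625 -0.44419781  0.53390637]
```

View pics/b.png

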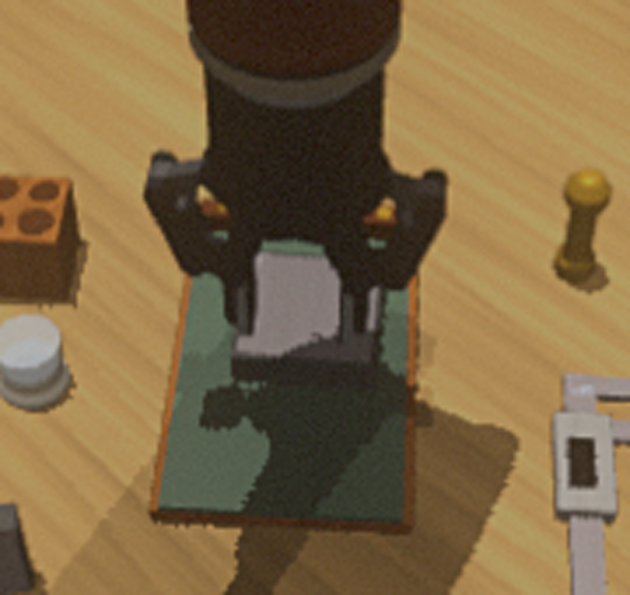

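The block has fallen flat with its bright face up (crop (300,300)), and its rear edge is at (305,365). I back off behind it and measure.

>>> send_rows(moves="130 -25 0 0 0 0 0;130 -25 0 0 0 0 0;130 -10 0 0 0 0 0;130 0 0 0 0 0 0;130 0 0 0 0 0 0")

```text
time_s: 4.37
tcp_pos: [0.4776, -0.0191, 0.0707]
tool_rot: [0.943, 0.333, 0.0, 0.0]
wrist_force: [-0.1, -0.6, 0.9]
opening: 0.0419
```

```bash
cat > m.py <<'E'
from h import *
S=np.array([607.,98]);a=np.radians(40.8);B=np.array([[np.cos(a),np.sin(a)],[-np.sin(a),np.cos(a)]])
for n in('top','side'):
    im=get_image(n);X=cloud(im)*[1000,1000,1000]
    L=(X[...,:2]-S)@B.T; z=X[...,2]
    hsv=cv2.cvtColor(im['pixels'],cv2.COLOR_RGB2HSV)
    t=(abs(z-34)<6)&(abs(L[...,0]+75)<70)&(abs(L[...,1])<62)&((hsv[...,1]<70)|(hsv[...,2]<60)) & (L[...,0]<-3)
    lab,k=cv2.connectedComponents(t.astype(np.uint8))
    P=L[t].astype(np.float32)
    print(n,'block board-frame',len(P),np.median(z[t]).round(1),cv2.minAreaRect(P),np.percentile(P,[1,50,99],axis=0).round(1).tolist())
    s=(abs(z-28)<4)&(abs(L[...,0]-6)<13)&(abs(L[...,1])<62)
    if s.sum()>20: print('strip',s.sum(),cv2.minAreaRect(L[s].astype(np.float32)))
o=bot.observe();p=o['tcp_pos'];print('tcp',p*1000,'board',B@(p[:2]*1000-S),o['wrist_force'])
E
python3 m.py
```

```text
top block board-frame 670 33.4 ((-69.7578353881836, -7.805641174316406), (74.6009292602539, 76.12054443359375), 87.22762298583984) [[-105.6, -43.9], [-60.7, 3.9], [-32.8, 29.5]]
strip 255 ((5.842600345611572, -0.05413055419921875), (14.689533233642578, 118.42052459716797), 0.11075729131698608)
side block board-frame 211 35.1 ((-92.84534454345703, -14.22735595703125), (25.16318130493164, 80.05328369140625), 27.371553421020508) [[-107.1, -44.5], [-100.1, -0.9], [-65.9, 24.4]]
strip 67 ((6.867995262145996, -49.75547790527344), (20.160791397094727, 14.612842559814453), 87.66868591308594)
tcp [478.21907493 -18.10952523  70.66555629] board [-173.35487965   -3.74622667] [1.00024313 0.05517279 0.39304475]
```

The block lies flat (top z 33.4 mm), with its front edge about 32 mm short of the strip, y = -8 mm and skew about -2.8°. I square the tool to the board, lower it and approach.

>>> send_rows(moves="130 0 4 0 0 0 -1.8;130 0 0 25 0 0 0;130 0 0 20 0 0 0;130 0 0 7 0 0 0;130 0 0 0 0 0 0")

```text
time_s: 4.88
tcp_pos: [0.479, -0.021, 0.0168]
tool_rot: [0.937, 0.349, -0.001, -0.001]
wrist_force: [-0.3, -0.1, 0.4]
opening: 0.0419
```

>>> send_rows(moves="130 15 0 0 0 0 0;130 15 0 0 0 0 0;130 13 0 0 0 0 0;130 0 0 0 0 0 0;130 0 0 0 0 0 0")

```text
time_s: 5.3
tcp_pos: [0.5132, 0.0071, 0.0189]
tool_rot: [0.937, 0.349, 0.0, -0.0]
wrist_force: [-0.4, -0.4, -0.2]
opening: 0.042
```

>>> send_rows(moves="130 4 0 0 0 0 0;130 4 0 0 0 0 0;130 4 0 0 0 0 0;130 4 0 0 0 0 0;130 4 0 0 0 0 0")

```text
time_s: 5.72
tcp_pos: [0.5267, 0.0175, 0.0183]
tool_rot: [0.938, 0.348, -0.002, 0.001]
wrist_force: [-7.6, -8.0, 8.9]
opening: 0.0419
```

>>> send_rows(moves="130 4 0 0 0 0 0;130 4 0 0 0 0 0;130 4 0 0 0 0 0;130 4 0 0 0 0 0;130 0 0 0 0 0 0")

```text
time_s: 6.13
tcp_pos: [0.5391, 0.0286, 0.0181]
tool_rot: [0.938, 0.348, -0.001, 0.0]
wrist_force: [-3.8, -4.2, 2.4]
opening: 0.0422
```

```bash
python3 m.py
```

```text
top block board-frame 73 33.5 ((-33.882652282714844, 22.862424850463867), (15.472381591796875, 41.811668395996094), 88.5755386352539) [[-53.5, 15.0], [-26.7, 25.4], [-13.2, 30.4]]
strip 116 ((5.856100559234619, 31.792213439941406), (54.773597717285156, 14.140880584716797), 89.3373794555664)
side block board-frame 403 35.3 ((-71.40677642822266, -6.696674346923828), (75.14164733886719, 74.07650756835938), 0.3042076826095581) [[-108.3, -43.3], [-78.4, -6.6], [-38.0, 29.8]]
strip 50 ((8.374909400939941, -0.06364822387695312), (119.13322448730469, 13.385722160339355), 89.38662719726562)
tcp [539.07070024  28.54346023  18.08763671] board [-96.80647822  -8.19185311] [-3.17918122 -4.871963    2.83790068]
```

>>> send_rows(moves="130 3 0 0 0 0 0;130 3 0 0 0 0 0;130 3 0 0 0 0 0;130 1 0 0 0 0 0;130 0 0 0 0 0 0")

```text
time_s: 6.65
tcp_pos: [0.5463, 0.0349, 0.018]
tool_rot: [0.938, 0.348, -0.002, 0.0]
wrist_force: [-5.1, -4.8, 3.9]
opening: 0.042
```

>>> send_rows(moves="130 1 0 0 0 0 0;130 1 0 0 0 0 0;130 0 0 0 0 0 0")

```text
time_s: 6.9
tcp_pos: [0.5474, 0.0358, 0.018]
tool_rot: [0.938, 0.348, -0.002, 0.001]
wrist_force: [-6.5, -6.6, 6.0]
opening: 0.0417
```

>>> send_rows(moves="130 1 0 0 0 0 0;130 1 0 0 0 0 0;130 0 0 0 0 0 0")

```text
time_s: 7.15
tcp_pos: [0.5481, 0.0363, 0.0179]
tool_rot: [0.938, 0.348, -0.003, 0.001]
wrist_force: [-10.0, -8.9, 10.0]
opening: 0.0419
```

>>> send_rows(moves="130 1 0 0 0 0 0;130 1 0 0 0 0 0;130 0 0 0 0 0 0")

```text
time_s: 7.4
tcp_pos: [0.5481, 0.0363, 0.0177]
tool_rot: [0.938, 0.347, -0.005, 0.001]
wrist_force: [-18.3, -13.7, 18.3]
opening: 0.0417
```

The force has climbed to about 23 N with no advance, so the block is seated against the strip. I give it a little more to square it, then back off straight and rise.

>>> send_rows(moves="130 1 0 0 0 0 0;130 1 0 0 0 0 0;130 0 0 0 0 0 0;130 -5 0 0 0 0 0;130 -10 0 0 0 0 0")

```text
time_s: 7.82
tcp_pos: [0.5422, 0.032, 0.0184]
tool_rot: [0.937, 0.349, 0.0, -0.0]
wrist_force: [-0.3, 0.0, -0.2]
opening: 0.0419
```

>>> send_rows(moves="130 -25 0 0 0 0 0;130 -25 0 0 0 0 0;130 0 0 -25 0 0 0;130 0 0 -40 0 0 0;130 0 0 -40 0 0 0")

```text
time_s: 8.23
tcp_pos: [0.5027, -0.001, 0.1238]
tool_rot: [0.937, 0.348, -0.001, -0.001]
wrist_force: [1.5, 0.1, 0.4]
opening: 0.0418
```

>>> send_rows(moves="130 -20 25 0 0 0 0;130 -20 25 0 0 0 0;130 -20 25 0 0 0 0;130 -20 25 0 0 0 0;130 0 0 0 0 0 0")

```text
time_s: 8.65
tcp_pos: [0.5083, -0.1361, 0.1233]
tool_rot: [0.939, 0.345, -0.0, 0.001]
wrist_force: [-0.6, -0.9, 0.3]
opening: 0.0422
```

```bash
python3 m.py; python3 - <<'E'
from h import *
a=get_image('side');save(a,'pics/c.png',(190,150,320,290),4)
b=get_image('top');save(b,'pics/d.png',(170,110,370,260),3.5)
E
```

```text
top block board-frame 909 33.4 ((-40.66030502319336, -7.061672210693359), (71.22216796875, 75.50220489501953), 0.08191823214292526) [[-75.5, -43.6], [-40.9, -6.4], [-5.9, 30.0]]
strip 260 ((3.1188645362854004, -0.0387115478515625), (20.02729606628418, 118.41036224365234), 0.02018960565328598)
side block board-frame 1158 35.8 ((-40.530216217041016, -6.226322174072266), (70.8570785522461, 73.96774291992188), 0.24319761991500854) [[-75.0, -42.3], [-43.9, -6.8], [-6.0, 29.7]]
strip 252 ((8.171189308166504, -0.009490966796875), (17.414588928222656, 119.2400894165039), 0.5034335255622864)
tcp [ 508.6155617  -130.19974912  123.21649017] board [-223.58695125 -108.45966269] [-0.31267031  0.42679215  0.04592635]
```

View pics/c.png

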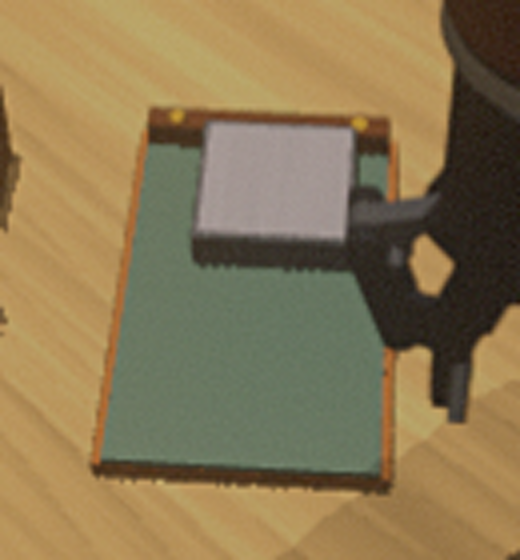

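View pics/d.png

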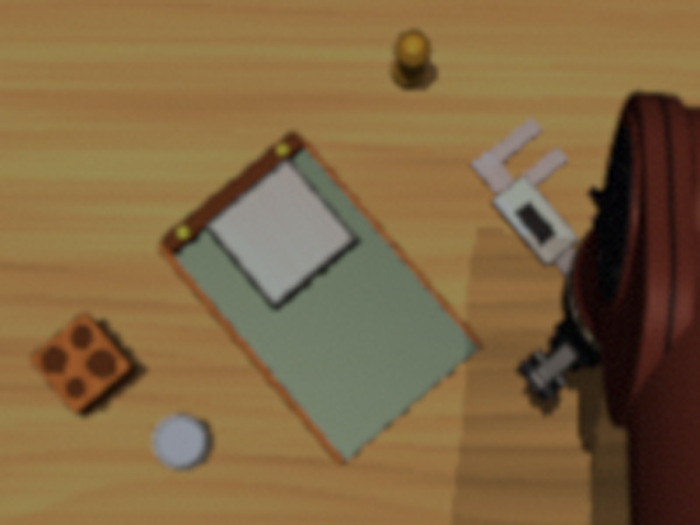

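Both pictures agree. The block lies flat with its bright face up, against the strip (side crop (275,180), top crop (283,235)), with green margin on both sides. The bystanders are in place and the hand is clear in the air. I hand the job in.

```bash
python3 -c "
from h import *
print(job.close_job(), bot.observe()['wrist_force'])"
```

```text
the job is handed in; nothing more can be done
the job is handed in; nothing more can be done
```

I pushed the block over near its top so it fell flat with its bright face up. I then slid it about 31 mm with both fingers, square to the board, until it stopped against the strip at about 23 N. After that I backed the hand off, raised it clear and handed the job in at about 9 s of the 45 s allowed.

Last checks:
- **Flat:** the block's top measured 33.4 mm (top camera) and 35.8 mm (side camera), against 34 mm expected.
- **Against the strip:** its rear edge is about 76 mm behind the nominal stop face, which puts the front edge within about 1 mm of the measured strip face. I worked this out from the rear edge because my measuring mask cut off the front few millimetres.
- **Square and centred:** it is skewed about 0.1–0.25° and sits about 7 mm off the centre line, with rubber showing on both sides.
- **Bystanders and hand:** the punch, jar, dapping block and caliper look unmoved in the pictures; I did not re-measure them. The hand is clear at z = 0.12 m with almost no wrist force.

The two cameras differed by 1–2 mm in places, within the calibration tolerance. No check failed.

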